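Park the index plunger and slide the jig carriage over

TASK

On the small tying jig, pull the sprung index plunger up by its black grip and twist it counter-clockwise so that its pin drops into the rest notch of the steel collar and stays up by itself when you let go. Then slide the freed carriage by its post all the way to the end stop and leave it there, with the plunger still resting in its notch. Work by feel: do not force the plunger or its pin against the collar and bracket, and leave the jar, spool and screwdriver alone.

Things in the scene. Friction and masses are not known exactly. Their poses are not given: they have to be found in the camera images.
- jig: Fixed tying jig: dark iron base 165 x 200 x 14 mm. Origin on the bench top, on the plunger's vertical axis; angles, x, y, z below are in its frame (z up, only yaw differs from world). The carriage runs along jig y on two rods in front (jig -x) of the plunger; the end stop is the taller iron block at the +y end of the rods (y = 95 mm).
- bridge: Fixed iron bracket that carries plunger and collar; origin and axes as the jig's. Top at z = 60 mm, x from -36 to +56 mm, y from -37 to +37 mm. Bracket and collar may take at most 30 N in all, from the pin, from the plunger's shoulder at the top of its stroke, or from the robot.
- collar (a point): Centre of the steel collar's foot on the bracket, on the plunger axis, z = 60 mm; axes as the jig's. Collar radius 26 to 34 mm. Counter-clockwise from jig +x: slot for the pin at 0 deg, 15 deg wide, floor z 60; flat land, top z 70; rest notch 15 deg wide with upright walls, floor z 67, its middle anywhere from 46 to 76 deg; land again to 110 deg; then a wall to z 78 (mm) all round to the slot.
- plunger (a joint): Lift of the plunger, m: 0 = down, tip locking the carriage (tip free above 0.0045); 0.010 = pin lies on the land (must be above it to twist); 0.007 = pin in rest notch; hard stop at 0.014 (shoulder meets bracket). Pulled down by a spring, 6 N at 0 to 10 N at 0.014, plus 1 N weight and a drag of 40 N per m/s.
- knob (a joint): Twist of the plunger's grip, rad: 0 = pin over the slot (start), positive counter-clockwise from above. Somewhere from 0.80 to 1.33 when the pin is in the rest notch, with +-0.04 of play there. Turns freely, apart from the pin's friction on the land.
- knob_grip (a point): Point in the plunger's black grip, on its axis, 106 mm above the bench when down. The grip is an upright flat bar 40 mm long (this point's x axis), 12 mm wide (its y axis), 26 mm high: from 18 mm below to 8 mm above this point. It rises and twists with the plunger. Collar wall below it up to z = 78 mm; nothing else within 50 mm is that high.
- pin_tip (a point): Outer end of the plunger's square steel pin, 5 x 5 mm thick, 33 mm out from the plunger's axis in the direction of the bar's length (+x of the grip), 43.5 mm below knob_grip.
- carriage (a joint): Travel of the carriage, m: 0 = start, locked by the plunger (1 mm of play); 0.060 = against the end stop. It moves along jig +y when the plunger's tip is out; friction about 2 N.
- post_top (a point): Middle of the top of the carriage's upright round steel post, diameter 16 mm, top at z = 95 mm, standing 61 mm above the carriage; grip it from above. At the start 70 mm in front (jig -x) of the plunger's axis; moves with the carriage. A clip with a wooden strip in front of it lies below z = 55 mm.
- jar: White plastic jar, 60 mm across, 55 mm high, beside the jig; origin at the centre of its underside. To be left alone.
- spool: Wooden spool, 44 mm across, 42 mm high, standing beside the jig; origin at the centre of its underside. To be left alone.
- screwdriver: Screwdriver lying on the bench beyond the jig; origin under its middle, x along it. To be left alone.

How it is judged:
By the outcome, as a careful person would: the job done as asked, in the order asked, and still so for the second after the job is handed in, with the robot touching nothing.
It also fails if it takes over 64 s, if anything falls off the work surface, if the arm or the gripper's body presses on something with over 40 N, if the wrist force passes 120 N, or if a joint passes its speed limit or range.

ROBOT

A 6-joint arm with a two-finger parallel gripper is mounted at the origin on the work surface. World frame = base frame: x ahead of the robot, y to its left, z up, the work surface at z = 0. Lengths are in m, angles in rad, forces in N, time in s.
With the tool pointing down it reaches from about 0.35 to 0.775 m from the base axis. Payload 5.5 kg.
Tool frame: the origin (TCP) lies at the very end of the fingers, on their centre line; the grasp point (between the pads) lies 19 mm behind it; z points along the fingers, y is the line along which they close (so a half turn about z gives the same grasp; the last joint's range is limited). The gripper opens to 85 mm and grips with 20 to 120 N. Pads are 22 mm wide; open, the fingers measure 114 mm over their backs; the gripper's body (76 mm by 85 mm) begins 54 mm behind the grasp point. The pads swing forward as they close: fully open they stand 13 mm farther back than shut.
Start: joints at [1.08, 0.313, 0.046, 1.304, 0, 1.431], TCP at [0.198, 0.54, 0.231] pointing down, gripper open.
Joint ranges: [-2.76, 2.76], [-0.86, 1.69], [-1.03, 1.26], [-2.2, 2.34], [-1.47, 1.5], [-3.14, 3.14]. Speed limits (rad/s): [2.57, 2.57, 3.14, 3.14, 3.14, 3.14].

INTERFACE

Orientations are given as a unit quaternion [w, x, y, z].
In Python, from workcell import env, imaging, ticket gives the robot as it stands. The module is installed in compiled form; this text tells all that it offers.
- The arm moves only by the tool apply_moves, never from a script. Its argument "rows" is a list of rows, each an object with "xyz": the shift along the tool's x, y, z in mm, a list of three; "turn": the turn, a rotation vector about the tool's x, y, z in rad, a list of three; "grip": the opening, from 0 (shut) to 1 (fully open). A call has 1 to 12 rows; each row is the pose to reach, as a shift and turn from the pose commanded when the call began, along the tool's axes at that moment; what a row does not reach only later rows make up. A row lasts 1/12 s, in which the tool goes at most 41.7 mm and 7.16 degrees, less where a joint would pass 70% of its speed; a pose out of reach is approached as far as the arm can. A call with a gripper value outside its range is refused whole. The fingers move at their own pace and stop on an object; "force" is the grip in N (left out, the last holds). Time passes only in rows, so rows that repeat a pose let the fingers close. It gives the time, the measured TCP pose, the force, the opening and the grip force at its end, in the units of the state.
- env.get_state(): the state, without advancing time (a new reading comes with each control period).
- imaging.read_camera(name): name is "scene" or "top" or "wrist"; returns a dict with "color" (400x640x3 uint8, blue, green, red), "z_map" (400x640 float32, m along the optical axis (not along the pixel's ray), 0 where there is no reading), "camera_matrix" (3x3 intrinsics, pixels), "k1" (the pictures are not rectified: a ray, as slopes to the right and down, at radius r is drawn at 1 + k1 r^2 times it, then the intrinsics apply), "view" (4x4, takes a point from world to camera coordinates). Camera axes: x right, y down, z forward; pixel columns grow to the right and rows downward; lengths in m; the calibration is good to about 2 mm. A picture is of the moment at which its call begins.
- ticket.hand_in(): hands the job in; it is judged then, once.
The state is a dict: "clock": time; "joint_pos": joint angles; "qvel": joint speeds; "tau": joint torques, N m; "tcp_pos": TCP position; "orientation": TCP orientation; "wrist_force": force on the tool from outside, world axes, zero at the start; "ft_torque": the same for the moment, N m; "finger_gap": finger opening in m; "grip_force": force on a finger pad.
Only numpy, scipy, OpenCV 4.12 (cv2) and the standard library are available. Lean on these libraries where they do the work, as an engineer would, in place of code of your own. Each camera call takes 0.05 s, during which the arm holds its last target. There are 200 camera calls.

## Working session

There is one attempt and no reset: what is moved stays moved. The work goes in short steps, Python scripts to look and compute and a tool call to move; the robot and the scene stay as the last step left them, time stands still between calls to the robot, and variables do not carry over. Pictures are saved under pics/ and viewed, at most 10 in all, crops included, and the job is handed in when it is done.

Besides the shell and the picture viewer there is one more tool, called after "Call:" as name([rows], argument=value, ...), one row to a line, values as JSON. apply_moves: Moves the arm, as the interface text tells. Its arguments: {"type":"object","properties":{"rows":{"type":"array"},"force":{"type":"number"}},"required":["rows"]}

```bash
mkdir -p pics
cat > h.py <<'E'
import numpy as np, cv2
from workcell import env, imaging, ticket
def world(c,u,v,z=None):
    "pixel -> world; by depth, or by intersecting plane z"
    K=c["camera_matrix"];xd=(u-K[0,2])/K[0,0];yd=(v-K[1,2])/K[1,1]
    x,y=xd,yd
    for _ in range(20):
        s=1+c["k1"]*(x*x+y*y);x,y=xd/s,yd/s
    Ti=np.linalg.inv(c["view"]);d=Ti[:3,:3]@np.array([x,y,1]);o=Ti[:3,3]
    t=c["z_map"][int(round(v)),int(round(u))] if z is None else (z-o[2])/d[2]
    return o+t*d
E
python3 - <<'E'
from h import *
s=env.get_state();print(s)
for n in("top","scene"):
    c=imaging.read_camera(n);cv2.imwrite(f"pics/{n}0.png",c["color"]);np.savez(f"pics/{n}0.npz",**c)
    print(n,c["camera_matrix"],c["k1"],np.linalg.inv(c["view"]))
E
```

```text
{'clock': 0.0, 'joint_pos': array([ 1.08036706e+00,  3.14020150e-01,  4.49829156e-02,  1.30361368e+00,
       -4.53341035e-06,  1.43119545e+00]), 'qvel': array([-0.00136111,  0.00190024,  0.00020466, -0.00057122,  0.00082159,
        0.00051533]), 'tau': array([ 1.25007778e-04, -4.80627716e+01,  2.98534459e+01,  1.96085125e-02,
       -4.88528019e-05,  1.62782061e-05]), 'tcp_pos': array([0.19737933, 0.5395128 , 0.23039926]), 'orientation': array([-2.85148915e-04,  1.74515917e-01,  9.84653916e-01, -8.82365239e-04]), 'wrist_force': array([ 0.49457245, -0.03577495, -0.41859123]), 'ft_torque': array([ 0.05097951, -0.02786487,  0.0014244 ]), 'grip_force': 0.0, 'finger_gap': 0.0852795242162163}
top [[494.1692929    0.         319.89886165]
 [  0.         494.1692929  199.23161091]
 [  0.           0.           1.        ]] -0.12444604137365281 [[ 0.01026603 -0.97225742  0.23368808  0.40217379]
 [-0.99994597 -0.00959966  0.0039888   0.06426715]
 [-0.00163481 -0.2337164  -0.97230344  1.0507536 ]
 [ 0.          0.          0.          1.        ]]
scene [[453.39375254   0.         319.34033588]
 [  0.         453.39375254 199.73259567]
 [  0.           0.           1.        ]] 0.004270529168509586 [[-0.85712108  0.36881227 -0.35961225  0.98357913]
 [ 0.51486918  0.59182418 -0.62020469  0.66172287]
 [-0.01591187 -0.71674378 -0.69715505  0.77506186]
 [ 0.          0.          0.          1.        ]]
```

View pics/top0.png

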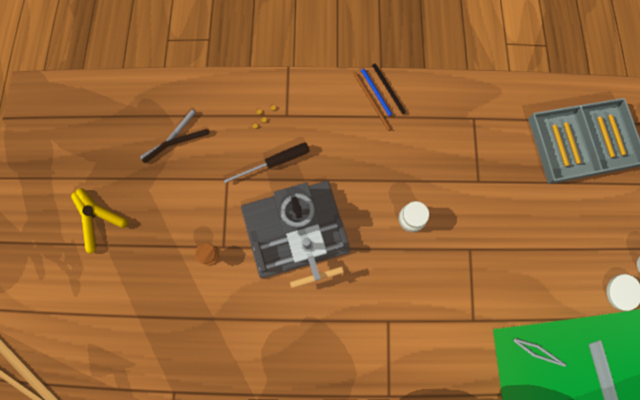

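View pics/scene0.png

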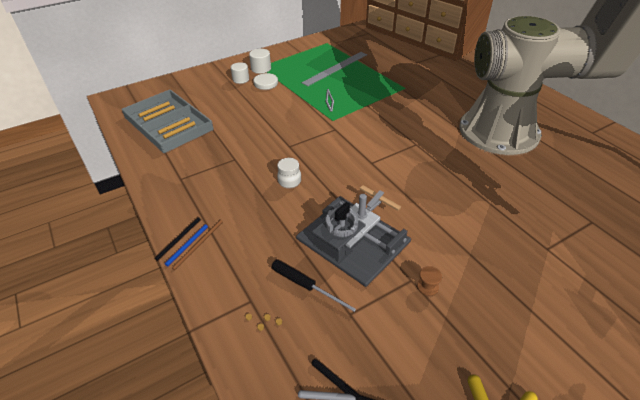

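Top view: the jig is centred near (297,230), with the plunger grip at about (297,207) and the post at about (307,243). The spool is at (207,253) and the jar at (414,216). I'll enlarge both views.

Run:
```python
import cv2,numpy as np
a=cv2.imread("pics/top0.png")[170:300,230:370];b=cv2.imread("pics/scene0.png")[180:290,290:420]
a=cv2.resize(a,None,fx=4,fy=4,interpolation=cv2.INTER_CUBIC);cv2.imwrite("pics/topc.png",a)
from h import *
c=dict(np.load("pics/top0.npz"))
# heights map: high points
for v in range(190,262,4):
    print(v,[int(1000*world(c,u,v)[2]) for u in range(240,356,4)])
```

```text
190 [0, 1, 1, -1, -2, 2, -1, 1, 1, -2, 58, 55, 61, 55, 58, 58, 60, 60, 13, 12, 14, 12, 13, -1, 2, 0, -1, -2, -3]
194 [0, 0, 0, -2, -1, -2, -3, -1, 0, 57, 59, 58, 59, 57, 75, 77, 55, 58, 12, 9, 14, 11, 13, 9, 0, -2, -1, -3, -4]
198 [-1, 0, -3, 0, 0, -1, -2, 11, 11, 61, 60, 58, 67, 111, 111, 73, 76, 77, 14, 11, 11, 12, 12, 16, 0, 0, -3, 0, -1]
202 [-2, -3, -1, 7, 13, 14, 12, 12, 12, 56, 56, 71, 65, 113, 112, 60, 59, 77, 58, 13, 12, 13, 14, 12, -1, -3, -1, 0, 0]
206 [-4, 17, 13, 16, 8, 13, 8, 11, 13, 10, 59, 67, 58, 56, 111, 58, 1050, 59, 80, 12, 10, 11, 13, 14, -1, -1, -2, 0, 0]
210 [-1, 9, 12, 14, 17, 10, 12, 12, 13, 12, 64, 64, 59, 88, 111, 87, 61, 54, 76, 14, 10, 12, 15, 13, 14, 0, 1, 2, -1]
214 [2, 13, 14, 15, 8, 12, 16, 11, 11, 12, 58, 70, 58, 60, 111, 113, 58, 56, 72, 56, 14, 13, 13, 13, 14, -4, -3, -1, 0]
218 [-3, 13, 11, 12, 14, 12, 9, 11, 16, 13, 57, 68, 59, 60, 58, 60, 57, 78, 60, 58, 12, 14, 10, 16, 14, 25, 1, -2, -4]
222 [-1, 0, 12, 10, 13, 13, 12, 10, 9, 11, 13, 62, 76, 75, 58, 76, 75, 72, 61, 60, 15, 12, 8, 11, 26, 24, -2, -3, -2]
226 [-2, 0, 13, 14, 12, 11, 13, 11, 15, 1
[... 307 characters left out ...]

238 [0, -2, -1, 11, 13, 11, 12, 6, 13, 12, 14, 23, 28, 33, 35, 30, 32, 33, 32, 30, 33, 11, 12, 10, 13, 13, 23, 1, -1]
242 [-4, 0, -5, 11, 37, 9, 7, 13, 19, 19, 22, 17, 31, 31, 31, 32, 96, 94, 36, 34, 33, 12, 11, 14, 15, 12, 25, -1, 1]
246 [-1, 0, 0, 10, 38, 29, 21, 19, 15, 13, 13, 13, 10, 31, 35, 31, 77, 77, 41, 31, 33, 30, 18, 19, 21, 19, 24, 25, 0]
250 [0, 0, -3, 7, 36, 35, 14, 12, 14, 11, 12, 12, 14, 35, 32, 30, 37, 39, 32, 33, 30, 27, 16, 14, 13, 13, 13, 10, 0]
254 [-1, -1, 0, -3, 40, 39, 11, 12, 15, 10, 11, 8, 10, 34, 34, 33, 34, 29, 31, 34, 34, 22, 11, 15, 16, 12, 2, -3, 0]
258 [0, -1, 0, 1, 12, 37, 15, 12, 14, 15, 9, 10, 15, 22, 36, 36, 31, 38, 40, 8, 11, 11, 11, 0, 0, -2, 0, -1, -1]
```

View pics/topc.png

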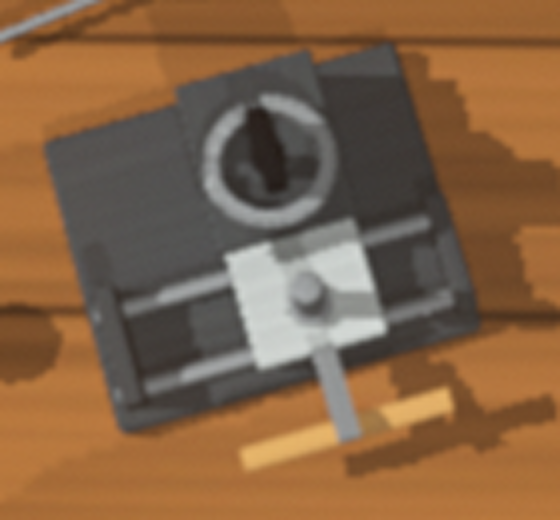

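Enlarged: the grip bar runs from (257,107) to (277,190) and the post top is at (309,288). The base top corners are at (45,143), (390,43), (478,328) and (125,432). The end stop is the taller block on the left.

Run:
```python
from h import *
c=dict(np.load("pics/top0.npz"))
W=lambda p,z:world(c,230+(p[0]+.5)/4-.5,170+(p[1]+.5)/4-.5,z)
ang=lambda a,b:np.degrees(np.arctan2(*(b-a)[[1,0]]))
g0,g1=W((277,190),.114),W((257,107),.114)
print("grip",g0,g1,np.linalg.norm(g1-g0),"mid",(g0+g1)/2,ang(g0,g1))
C=[W(p,.014) for p in((45,143),(390,43),(478,328),(125,432))]
print(*C,[ang(C[3],C[0]),ang(C[2],C[1]),ang(C[1],C[0])-90,ang(C[2],C[3])-90])
p=W((309,288),.095);print("post",p,ang(p,(g0+g1)/2),np.linalg.norm((p-(g0+g1)/2)[:2]))
# depth-based
P=np.array([[*world(c,u,v)] for v in range(185,265) for u in range(235,360)])
G=P[(P[:,2]>.100)&(P[:,2]<.125)];r=cv2.minAreaRect((G[:,:2]*1000).astype(np.float32));print("rect",len(G),r,G.mean(0))
for n in("top","scene"):
    d=dict(np.load(f"pics/{n}0.npz"));h,w=400,640
    Q=np.array([[*world(d,u,v)] for v in range(180,300) for u in range(235,420)])
    G=Q[(Q[:,2]>.108)&(Q[:,2]<.122)&(abs(Q[:,0]-.46)<.1)&(abs(Q[:,1]-.11)<.1)];
    if len(G)>4: print(n,len(G),cv2.minAreaRect((G[:,:2]*1000).astype(np.float32)),G.mean(0))
    G=Q[(Q[:,2]>.090)&(Q[:,2]<.100)&(np.hypot(Q[:,0]-p[0],Q[:,1]-p[1])<.02)]; print(len(G),G.mean(0))
```

```text
grip [0.59133269 0.10839607 0.114     ] [0.6325539  0.11899589 0.114     ] 0.042562244675002595 mid [0.6119433  0.11369598 0.114     ] 14.420876629926939
[0.63602827 0.23897054 0.014     ] [0.693747   0.05321541 0.014     ] [0.5383918  0.00575766 0.014     ] [0.48172704 0.19007777 0.014     ] [np.float64(17.58162288447661), np.float64(16.986809809977718), np.float64(17.261316907479483), np.float64(17.08877975935461)]
post [0.54657377 0.09272272 0.095     ] 17.788396700594028 0.06865167766658102
rect 127 ((613.2911376953125, 115.49156188964844), (39.853824615478516, 11.741227149963379), 16.995052337646484) [0.61202175 0.1151571  0.11183085]
52 [0.54663846 0.09504452 0.09330452]
41 [0.54761176 0.09732843 0.09429009]
```

```bash
cat >> h.py <<'E'
from scipy.spatial.transform import Rotation as R
def tool():
    s=env.get_state();q=s["orientation"];return np.array(s["tcp_pos"]),R.from_quat([q[1],q[2],q[3],q[0]]),s
def plan(xyz,yaw):
    "shift (mm) and turn (rad) in tool axes to TCP xyz, tool down, tool x at yaw (deg)"
    p,r,s=tool();t=R.from_euler("z",yaw,degrees=True)*R.from_euler("x",180,degrees=True)
    print("t",s["clock"],"xyz",np.round(r.inv().apply(np.array(xyz)-p)*1000,1),"turn",np.round((r.inv()*t).as_rotvec(),4),
      "F",np.round(s["wrist_force"],1),"M",np.round(s["ft_torque"],2),"gap",round(s["finger_gap"],4),"p",np.round(p,4),"yaw",np.round(np.degrees(np.arctan2(*r.as_matrix()[[1,0],0])),2),"j",np.round(s["joint_pos"],2))
E
python3 -c "
from h import *
plan((.6125,.1145,.22),197.2)"
```

```text
t 0.1 xyz [-535.9 -256.5   10.8] turn [-0.0015 -0.0008 -0.651 ] F [-0.1 -0.4 -0. ] M [0.06 0.01 0.07] gap 0.0851 p [0.1974 0.5396 0.2305] yaw 159.9 j [1.08 0.31 0.05 1.3  0.   1.43]
```

Call:
apply_moves([
  {"xyz": [-36,-17,0.8],"turn": [0,0,-0.043],"grip": 1},
  {"xyz": [-72,-34,1.6],"turn": [0,0,-0.087],"grip": 1},
  {"xyz": [-107,-51,2],"turn": [0,0,-0.13],"grip": 1},
  {"xyz": [-143,-68,3],"turn": [0,0,-0.174],"grip": 1},
  {"xyz": [-179,-85.5,3.5],"turn": [0,0,-0.217],"grip": 1},
  {"xyz": [-214,-102.5,4],"turn": [0,0,-0.26],"grip": 1},
  {"xyz": [-250,-120,5],"turn": [0,0,-0.304],"grip": 1},
  {"xyz": [-286,-137,6],"turn": [0,0,-0.347],"grip": 1},
  {"xyz": [-321,-154,6.5],"turn": [0,0,-0.39],"grip": 1},
  {"xyz": [-357,-171,7],"turn": [0,0,-0.434],"grip": 1},
  {"xyz": [-393,-188,8],"turn": [0,0,-0.477],"grip": 1},
  {"xyz": [-400,-191.5,8],"turn": [0,0,-0.486],"grip": 1},
])

```text
clock: 1.1
tcp_pos: [0.5111, 0.2186, 0.2224]
orientation: [0.001, -0.066, 0.998, -0.001]
wrist_force: [0.1, 0.9, -0.1]
finger_gap: 0.0851
grip_force: 0.0
```

```bash
python3 -c "
from h import *
plan((.6125,.1145,.22),197.2)"
```

```text
t 1.1 xyz [ -86.8 -116.5    2.7] turn [-0.0017  0.0008 -0.1686] F [ 0.1  0.9 -0.1] M [ 0.01 -0.02  0.  ] gap 0.0851 p [0.5111 0.2186 0.2224] yaw -172.46 j [ 0.26  0.28 -0.02  1.27 -0.    0.13]
```

Call:
apply_moves([
  {"xyz": [-24,-29,0.5],"turn": [0,0,-0.045],"grip": 1},
  {"xyz": [-48,-60,1],"turn": [0,0,-0.09],"grip": 1},
  {"xyz": [-70,-90,2],"turn": [0,0,-0.13],"grip": 1},
  {"xyz": [-86,-114,2.7],"turn": [0,0,-0.167],"grip": 1},
  {"xyz": [-86,-114,2.7],"turn": [0,0,-0.167],"grip": 1},
  {"xyz": [-86,-114,2.7],"turn": [0,0,-0.167],"grip": 1},
])

```text
clock: 1.6
tcp_pos: [0.6083, 0.1202, 0.2194]
orientation: [-0.001, -0.149, 0.989, 0.0]
wrist_force: [0.1, 1.0, 0.2]
finger_gap: 0.0854
grip_force: 0.0
```

Run:
```python
from h import *
plan((.6125,.1145,.22),197.2)
c=imaging.read_camera("wrist");cv2.imwrite("pics/w1.png",c["color"]);np.savez("pics/w1.npz",**c)
P=np.array([world(c,u,v) for v in range(0,400,2) for u in range(0,640,2) if c["z_map"][v,u]>0])
G=P[(P[:,2]>.108)&(P[:,2]<.122)&(np.hypot(P[:,0]-.6125,P[:,1]-.1145)<.035)]
print(len(G),len(G) and (cv2.minAreaRect((G[:,:2]*1000).astype(np.float32)),G.mean(0)))
```

```text
t 1.6 xyz [-2.3 -6.6 -0.6] turn [ 0.0008 -0.0018 -0.0012] F [0.1 1.  0.2] M [0.02 0.09 0.05] gap 0.0854 p [0.6083 0.1202 0.2194] yaw -162.87 j [ 0.07  0.41  0.15  1.32  0.   -0.23]
150 (((613.6455688476562, 117.01016235351562), (38.39674758911133, 10.83604621887207), 17.115652084350586), array([0.61281048, 0.11686843, 0.1147538 ]))
```

View pics/w1.png

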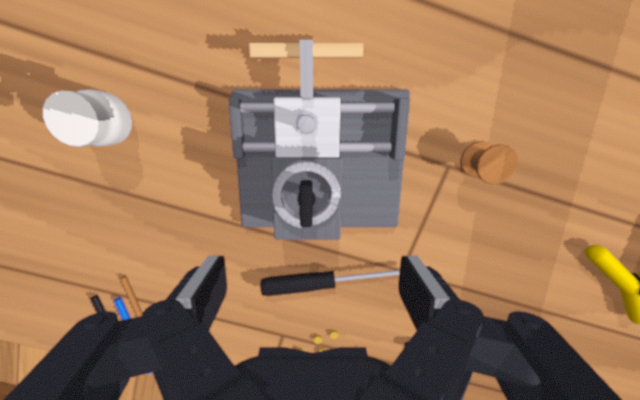

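Wrist view: the grip bar is centred near (306,203) and aligned with the image columns. The fingers are centred near col 312, so the yaw matches. I'll descend part way and remeasure.

Call:
apply_moves([
  {"xyz": [-3,-5,10],"turn": [0,0,0],"grip": 1},
  {"xyz": [-3,-5,30],"turn": [0,0,0],"grip": 1},
  {"xyz": [-3,-5,60],"turn": [0,0,0],"grip": 0.7},
  {"xyz": [-3,-5,75],"turn": [0,0,0],"grip": 0.6},
  {"xyz": [-3,-5,80],"turn": [0,0,0],"grip": 0.5},
  {"xyz": [-3,-5,80],"turn": [0,0,0],"grip": 0.5},
  {"xyz": [-3,-5,80],"turn": [0,0,0],"grip": 0.5},
  {"xyz": [-3,-5,80],"turn": [0,0,0],"grip": 0.5},
])

```text
clock: 2.32
tcp_pos: [0.6131, 0.118, 0.1422]
orientation: [0.001, -0.151, 0.989, -0.0]
wrist_force: [0.1, -0.3, 0.7]
finger_gap: 0.0429
grip_force: 0.0
```

Run:
```python
from h import *
plan((.613,.1155,.086),197.2)
c=imaging.read_camera("wrist");cv2.imwrite("pics/w2.png",c["color"]);np.savez("pics/w2.npz",**c)
P=np.array([world(c,u,v) for v in range(0,400,2) for u in range(0,640,2) if c["z_map"][v,u]>0])
G=P[(P[:,2]>.108)&(P[:,2]<.122)&(np.hypot(P[:,0]-.6125,P[:,1]-.1145)<.035)]
print(len(G),len(G) and (cv2.minAreaRect((G[:,:2]*1000).astype(np.float32)),G.mean(0)))
plan((.613,.1155,.086),197.2)
```

```text
t 2.3167 xyz [ 1.  -2.3 56.2] turn [-0.0005  0.0025  0.0027] F [ 0.1 -0.3  0.7] M [-0.    0.03  0.04] gap 0.0429 p [0.6131 0.118  0.1422] yaw -162.64 j [ 0.06  0.44  0.02  1.14  0.   -0.24]
277 (((613.5120849609375, 116.82007598876953), (38.895782470703125, 11.50586223602295), 16.979389190673828), array([0.61216021, 0.11610682, 0.1147968 ]))
t 2.3667 xyz [ 1.2 -2.2 56.3] turn [-0.0006  0.0029  0.0025] F [ 0.2  0.5 -0.1] M [ 0.   -0.02  0.02] gap 0.0427 p [0.6133 0.1179 0.1423] yaw -162.66 j [ 0.06  0.44  0.02  1.14  0.   -0.24]
```

View pics/w2.png

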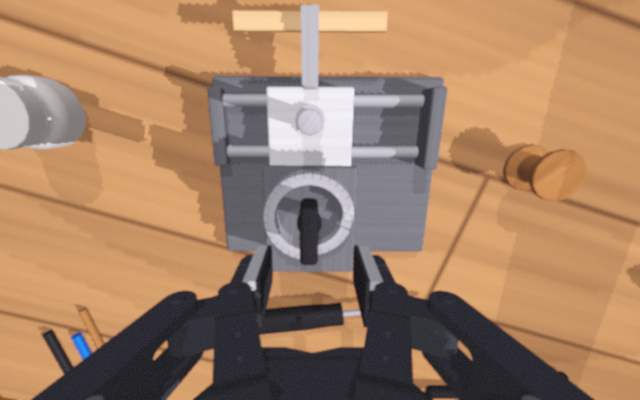

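The bar at col 309 sits about 1.5 mm from the finger centre at col 313. I'll correct that, descend and grip.

Call:
apply_moves([
  {"xyz": [1,-1.7,10],"turn": [0,0,0.002],"grip": 0.5},
  {"xyz": [1,-1.7,30],"turn": [0,0,0.002],"grip": 0.5},
  {"xyz": [1,-1.7,45],"turn": [0,0,0.002],"grip": 0.5},
  {"xyz": [1,-1.7,55],"turn": [0,0,0.002],"grip": 0.5},
  {"xyz": [1,-1.7,56],"turn": [0,0,0.002],"grip": 0.5},
  {"xyz": [1,-1.7,56],"turn": [0,0,0.002],"grip": 0.4},
  {"xyz": [1,-1.7,56],"turn": [0,0,0.002],"grip": 0.3},
  {"xyz": [1,-1.7,56],"turn": [0,0,0.002],"grip": 0.2},
], force=45)

```text
clock: 3.03
tcp_pos: [0.6129, 0.1155, 0.0858]
orientation: [0.001, -0.15, 0.989, -0.0]
wrist_force: [0.2, -0.9, -0.6]
finger_gap: 0.0173
grip_force: 3.5
```

Call:
apply_moves([
  {"xyz": [0,0,0],"turn": [0,0,0],"grip": 0.16},
  {"xyz": [0,0,0],"turn": [0,0,0],"grip": 0.12},
  {"xyz": [0,0,0],"turn": [0,0,0],"grip": 0.08},
  {"xyz": [0,0,0],"turn": [0,0,0],"grip": 0.0},
  {"xyz": [0,0,0],"turn": [0,0,0],"grip": 0.0},
  {"xyz": [0,0,0],"turn": [0,0,0],"grip": 0.0},
])

```text
clock: 3.53
tcp_pos: [0.6129, 0.1154, 0.0859]
orientation: [0.001, -0.149, 0.989, -0.0]
wrist_force: [-0.5, -1.5, 5.6]
finger_gap: 0.0141
grip_force: 44.2
```

```bash
python3 -c "
from h import *
plan((.613,.1155,.086),197.2)"
```

```text
t 3.5333 xyz [-0.1  0.  -0.1] turn [-0.0009  0.0023 -0.0001] F [-0.5 -1.5  5.6] M [-0.23  0.11 -0.  ] gap 0.0141 p [0.6129 0.1154 0.0859] yaw -162.81 j [ 0.06  0.48 -0.07  1.02 -0.   -0.24]
```

Call:
apply_moves([
  {"xyz": [0,0,-1],"turn": [0,0,0],"grip": 0},
  {"xyz": [0,0,-3],"turn": [0,0,0],"grip": 0},
  {"xyz": [0,0,-5],"turn": [0,0,0],"grip": 0},
  {"xyz": [0,0,-7],"turn": [0,0,0],"grip": 0},
  {"xyz": [0,0,-9],"turn": [0,0,0],"grip": 0},
  {"xyz": [0,0,-11],"turn": [0,0,0],"grip": 0},
  {"xyz": [0,0,-11.5],"turn": [0,0,0],"grip": 0},
  {"xyz": [0,0,-11.5],"turn": [0,0,0],"grip": 0},
  {"xyz": [0,0,-11.5],"turn": [0,0,0],"grip": 0},
])

```text
clock: 4.28
tcp_pos: [0.6123, 0.1154, 0.0947]
orientation: [-0.0, -0.149, 0.989, -0.0]
wrist_force: [6.1, -0.8, -9.0]
finger_gap: 0.0137
grip_force: 44.0
```

Run:
```python
from h import *
plan((.613,.1155,.086),197.2)
c=imaging.read_camera("scene");a=c["color"][190:260,310:400]
cv2.imwrite("pics/s1.png",cv2.resize(a,None,fx=8,fy=8,interpolation=cv2.INTER_CUBIC))
```

```text
t 4.2833 xyz [-0.7 -0.1  8.7] turn [-0.0001 -0.0003 -0.0002] F [ 6.1 -0.8 -9. ] M [-0.2  -1.17  0.  ] gap 0.0137 p [0.6123 0.1154 0.0947] yaw -162.81 j [ 0.06  0.47 -0.06  1.04 -0.   -0.24]
```

View pics/s1.png

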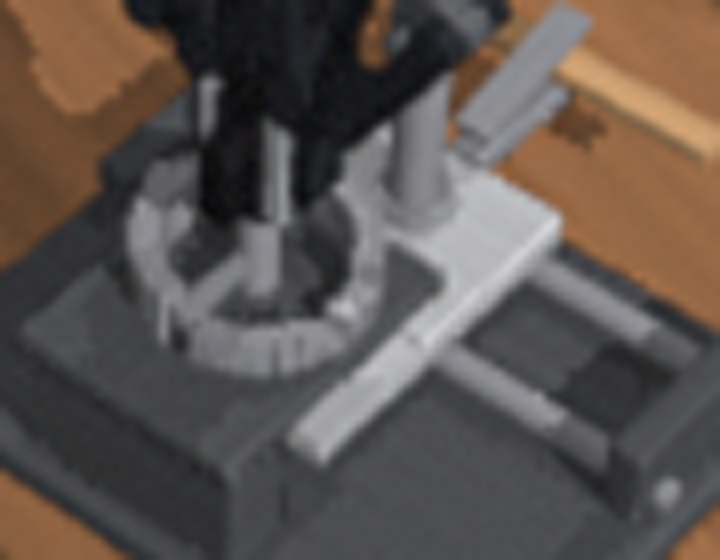

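The scene crop shows the grip raised, with the pin at the collar slot near (195,300). The arm is somewhat soft: it rose 8.8 mm for 11.5 mm commanded. I'll lift a bit more, aiming for a rise of about 12 mm.

Call:
apply_moves([
  {"xyz": [-0.5,0,-1],"turn": [0,0,0],"grip": 0},
  {"xyz": [-0.7,0,-2],"turn": [0,0,0],"grip": 0},
  {"xyz": [-0.7,0,-3.2],"turn": [0,0,0],"grip": 0},
  {"xyz": [-0.7,0,-3.2],"turn": [0,0,0],"grip": 0},
  {"xyz": [-0.7,0,-3.2],"turn": [0,0,0],"grip": 0},
])

```text
clock: 4.75
tcp_pos: [0.6124, 0.1155, 0.0976]
orientation: [-0.001, -0.149, 0.989, -0.0]
wrist_force: [4.7, -0.9, -10.9]
finger_gap: 0.0136
grip_force: 44.0
```

```bash
python3 -c "
from h import *
plan((.613,.1155,.098),197.2)"
```

```text
t 4.75 xyz [-0.5 -0.1 -0.4] turn [-0.     -0.0016 -0.0003] F [  4.7  -0.9 -10.9] M [-0.36 -1.   -0.04] gap 0.0136 p [0.6124 0.1155 0.0976] yaw -162.82 j [ 0.06  0.47 -0.05  1.05 -0.   -0.24]
```

Lift is about 11.7 mm, which is above the land and below the stop. Next I'll find the notch in the earlier wrist image and the scene image.

```bash
cat >> h.py <<'E'
def proj(c,p):
    q=c["view"]@np.r_[p,1];x,y=q[:2]/q[2];s=1+c["k1"]*(x*x+y*y);K=c["camera_matrix"]
    return np.array([K[0,0]*x*s+K[0,2],K[1,1]*y*s+K[1,2]])
E
python3 - <<'E'
from h import *
o=np.array([.613,.1155]);yaw=17.1
def pt(r,a,z):
    t=np.radians(a+yaw);return np.r_[o+r*np.array([np.cos(t),np.sin(t)]),z]
def crop(c,u0,v0,w,h,f,rs):
    a=cv2.resize(c["color"][v0:v0+h,u0:u0+w],None,fx=f,fy=f,interpolation=cv2.INTER_CUBIC)
    for r in rs:
      for d in range(0,120,10):
        p=proj(c,pt(r*1e-3,d,.070));q=tuple(int(x) for x in ((p-[u0,v0]+.5)*f))
        cv2.circle(a,q,2,(0,0,255) if d%30 else (0,255,0),-1)
    return a
w=dict(np.load("pics/w2.npz"));s=imaging.read_camera("scene")
A=crop(w,255,160,100,115,5,[38]);B=crop(s,318,205,50,46,12,[36])
B=cv2.resize(B,None,fx=.5,fy=.5,interpolation=cv2.INTER_AREA)
out=np.zeros((575,800,3),np.uint8);out[:,:500]=A;out[:B.shape[0],500:800]=B[:,:300];cv2.imwrite("pics/col.png",out)
E
```

```text
(no output)
```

View pics/col.png

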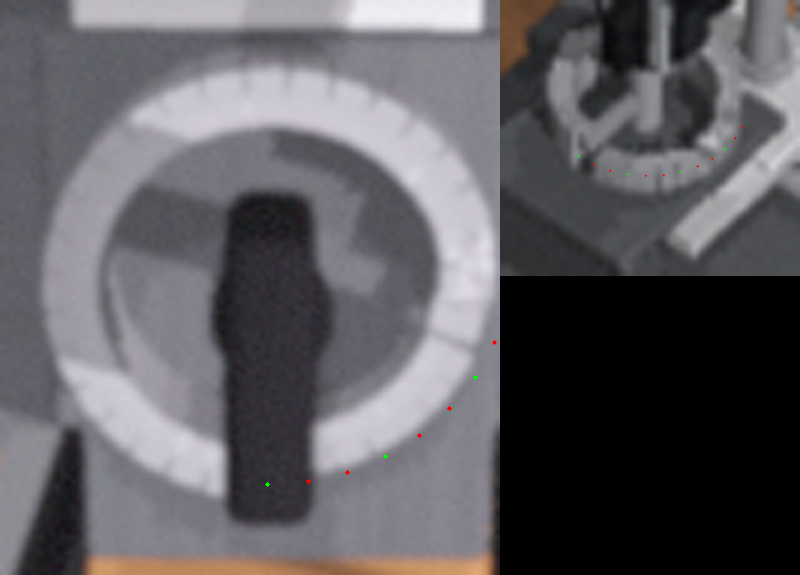

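Call:
apply_moves([
  {"xyz": [0,0,0],"turn": [0,0,-0.03],"grip": 0},
  {"xyz": [0,0,0],"turn": [0,0,-0.08],"grip": 0},
  {"xyz": [0,0,0],"turn": [0,0,-0.14],"grip": 0},
  {"xyz": [0,0,0],"turn": [0,0,-0.2],"grip": 0},
  {"xyz": [0,0,0],"turn": [0,0,-0.26],"grip": 0},
  {"xyz": [0,0,0],"turn": [0,0,-0.3],"grip": 0},
  {"xyz": [0,0,0],"turn": [0,0,-0.3],"grip": 0},
])

```text
clock: 5.38
tcp_pos: [0.6126, 0.1151, 0.0977]
orientation: [-0.001, -0.296, 0.955, -0.0]
wrist_force: [5.7, -2.7, -10.1]
finger_gap: 0.0138
grip_force: 44.0
```

```bash
python3 -c "
from h import *
plan((.613,.1155,.098),197.2)"
```

```text
t 5.3833 xyz [-0.5  0.2 -0.3] turn [-0.0005 -0.0015  0.3012] F [  5.7  -2.7 -10.1] M [-0.6  -1.15 -0.  ] gap 0.0138 p [0.6126 0.1151 0.0977] yaw -145.54 j [ 0.06  0.47 -0.05  1.05 -0.   -0.54]
```

Call:
apply_moves([
  {"xyz": [-0.3,-0.5,0],"turn": [0,0,-0.05],"grip": 0},
  {"xyz": [-0.3,-0.5,0],"turn": [0,0,-0.11],"grip": 0},
  {"xyz": [-0.3,-0.5,0],"turn": [0,0,-0.17],"grip": 0},
  {"xyz": [-0.3,-0.5,0],"turn": [0,0,-0.23],"grip": 0},
  {"xyz": [-0.3,-0.5,0],"turn": [0,0,-0.29],"grip": 0},
  {"xyz": [-0.3,-0.5,0],"turn": [0,0,-0.36],"grip": 0},
  {"xyz": [-0.3,-0.5,0],"turn": [0,0,-0.36],"grip": 0},
])

```text
clock: 5.97
tcp_pos: [0.6131, 0.1147, 0.0977]
orientation: [-0.001, -0.463, 0.886, -0.0]
wrist_force: [5.5, -3.5, -10.9]
finger_gap: 0.0136
grip_force: 44.0
```

Call:
apply_moves([
  {"xyz": [0,0,0.5],"turn": [0,0,0],"grip": 0},
  {"xyz": [0,0,1],"turn": [0,0,0],"grip": 0},
  {"xyz": [0,0,1.5],"turn": [0,0,0],"grip": 0},
  {"xyz": [0,0,2],"turn": [0,0,0],"grip": 0},
  {"xyz": [0,0,2],"turn": [0,0,0],"grip": 0},
  {"xyz": [0,0,2],"turn": [0,0,0],"grip": 0},
])

```text
clock: 6.47
tcp_pos: [0.6131, 0.1147, 0.0961]
orientation: [-0.001, -0.462, 0.887, -0.0]
wrist_force: [4.1, -4.0, -7.4]
finger_gap: 0.0139
grip_force: 44.4
```

```bash
python3 -c "
from h import *
plan((.613,.1155,.098),197.2)"
```

```text
t 6.4667 xyz [-0.6  0.6 -1.9] turn [-6.000e-04 -1.600e-03  6.593e-01] F [ 4.1 -4.  -7.4] M [-0.66 -0.9  -0.01] gap 0.0139 p [0.6131 0.1147 0.0961] yaw -125.02 j [ 0.06  0.47 -0.05  1.05 -0.   -0.9 ]
```

The pin now rests lightly on the land at z≈0.0961. I'll twist slowly and watch for the drop.

Call:
apply_moves([
  {"xyz": [0,0,0.3],"turn": [0,0,-0.03],"grip": 0},
  {"xyz": [0,0,0.5],"turn": [0,0,-0.06],"grip": 0},
  {"xyz": [0,0,0.5],"turn": [0,0,-0.09],"grip": 0},
  {"xyz": [0,0,0.5],"turn": [0,0,-0.12],"grip": 0},
  {"xyz": [0,0,0.5],"turn": [0,0,-0.14],"grip": 0},
])

```text
clock: 6.88
tcp_pos: [0.6134, 0.1145, 0.096]
orientation: [-0.001, -0.523, 0.852, -0.001]
wrist_force: [3.7, -3.8, -6.7]
finger_gap: 0.0139
grip_force: 44.7
```

Call:
apply_moves([
  {"xyz": [0,0,0],"turn": [0,0,-0.02],"grip": 0},
  {"xyz": [0,0,0],"turn": [0,0,-0.04],"grip": 0},
  {"xyz": [0,0,0],"turn": [0,0,-0.04],"grip": 0},
])

```text
clock: 7.13
tcp_pos: [0.6135, 0.1145, 0.096]
orientation: [-0.001, -0.54, 0.842, -0.001]
wrist_force: [4.4, -3.6, -6.2]
finger_gap: 0.0138
grip_force: 44.7
```

Call:
apply_moves([
  {"xyz": [0,0,0],"turn": [0,0,-0.02],"grip": 0},
  {"xyz": [0,0,0],"turn": [0,0,-0.04],"grip": 0},
  {"xyz": [0,0,0],"turn": [0,0,-0.04],"grip": 0},
])

```text
clock: 7.38
tcp_pos: [0.6135, 0.1145, 0.096]
orientation: [-0.001, -0.556, 0.831, -0.001]
wrist_force: [4.1, -4.0, -6.4]
finger_gap: 0.0136
grip_force: 44.7
```

```bash
python3 -c "
from h import *
plan((.613,.1155,.098),197.2)"
```

```text
t 7.3833 xyz [-0.7  0.8 -2. ] turn [-0.0012 -0.0012  0.88  ] F [ 4.1 -4.  -6.4] M [-0.8  -0.9  -0.01] gap 0.0136 p [0.6135 0.1145 0.096 ] yaw -112.38 j [ 0.06  0.47 -0.05  1.04 -0.   -1.12]
```

Call:
apply_moves([
  {"xyz": [0,0,0.2],"turn": [0,0,-0.02],"grip": 0},
  {"xyz": [0,0,0.3],"turn": [0,0,-0.04],"grip": 0},
  {"xyz": [0,0,0.3],"turn": [0,0,-0.04],"grip": 0},
])

```text
clock: 7.63
tcp_pos: [0.6136, 0.1145, 0.096]
orientation: [-0.0, -0.573, 0.82, -0.001]
wrist_force: [3.7, -3.8, -5.0]
finger_gap: 0.0134
grip_force: 44.9
```

Call:
apply_moves([
  {"xyz": [0,0,0],"turn": [0,0,-0.02],"grip": 0},
  {"xyz": [0,0,0],"turn": [0,0,-0.04],"grip": 0},
  {"xyz": [0,0,0],"turn": [0,0,-0.04],"grip": 0},
])

```text
clock: 7.88
tcp_pos: [0.6136, 0.1145, 0.096]
orientation: [-0.0, -0.589, 0.808, -0.001]
wrist_force: [3.9, -3.7, -6.0]
finger_gap: 0.0134
grip_force: 44.8
```

Call:
apply_moves([
  {"xyz": [0,0,0],"turn": [0,0,-0.02],"grip": 0},
  {"xyz": [0,0,0],"turn": [0,0,-0.04],"grip": 0},
  {"xyz": [0,0,0],"turn": [0,0,-0.04],"grip": 0},
])

```text
clock: 8.13
tcp_pos: [0.6137, 0.1144, 0.096]
orientation: [-0.0, -0.605, 0.796, -0.001]
wrist_force: [4.7, -3.4, -5.6]
finger_gap: 0.0133
grip_force: 44.8
```

```bash
python3 -c "
from h import *
plan((.613,.1155,.098),197.2)"
```

```text
t 8.1333 xyz [-0.8  0.9 -2. ] turn [-0.0016 -0.001   0.9999] F [ 4.7 -3.4 -5.6] M [-0.88 -0.87  0.01] gap 0.0133 p [0.6137 0.1144 0.096 ] yaw -105.51 j [ 0.06  0.47 -0.05  1.04 -0.   -1.24]
```

Call:
apply_moves([
  {"xyz": [0,0,0],"turn": [0,0,-0.02],"grip": 0},
  {"xyz": [0,0,0],"turn": [0,0,-0.04],"grip": 0},
  {"xyz": [0,0,0],"turn": [0,0,-0.04],"grip": 0},
])

```text
clock: 8.38
tcp_pos: [0.6137, 0.1144, 0.096]
orientation: [-0.0, -0.621, 0.784, -0.001]
wrist_force: [4.6, -3.8, -6.4]
finger_gap: 0.014
grip_force: 44.8
```

Call:
apply_moves([
  {"xyz": [0,0,0],"turn": [0,0,-0.02],"grip": 0},
  {"xyz": [0,0,0],"turn": [0,0,-0.04],"grip": 0},
  {"xyz": [0,0,0],"turn": [0,0,-0.04],"grip": 0},
])

```text
clock: 8.63
tcp_pos: [0.6138, 0.1144, 0.096]
orientation: [-0.0, -0.637, 0.771, -0.001]
wrist_force: [3.7, -4.0, -6.1]
finger_gap: 0.0137
grip_force: 44.8
```

```bash
python3 -c "
from h import *
plan((.613,.1155,.098),197.2)"
```

```text
t 8.6333 xyz [-0.9  1.  -2. ] turn [-1.80e-03 -9.00e-04  1.08e+00] F [ 3.7 -4.  -6.1] M [-0.85 -0.99  0.03] gap 0.0137 p [0.6138 0.1144 0.096 ] yaw -100.92 j [ 0.06  0.47 -0.05  1.04 -0.   -1.32]
```

Call:
apply_moves([
  {"xyz": [0,0,0],"turn": [0,0,-0.02],"grip": 0},
  {"xyz": [0,0,0],"turn": [0,0,-0.04],"grip": 0},
  {"xyz": [0,0,0],"turn": [0,0,-0.04],"grip": 0},
])

```text
clock: 8.88
tcp_pos: [0.6139, 0.1144, 0.096]
orientation: [-0.0, -0.652, 0.758, -0.001]
wrist_force: [5.2, -4.4, -4.4]
finger_gap: 0.0135
grip_force: 44.8
```

Call:
apply_moves([
  {"xyz": [0,0,0],"turn": [0,0,-0.02],"grip": 0},
  {"xyz": [0,0,0],"turn": [0,0,-0.04],"grip": 0},
  {"xyz": [0,0,0],"turn": [0,0,-0.04],"grip": 0},
])

```text
clock: 9.13
tcp_pos: [0.614, 0.1144, 0.0961]
orientation: [-0.0, -0.667, 0.745, -0.001]
wrist_force: [4.1, -3.8, -6.5]
finger_gap: 0.0136
grip_force: 44.8
```

```bash
python3 -c "
from h import *
plan((.613,.1155,.098),197.2)"
```

```text
t 9.1333 xyz [-1.   1.1 -2. ] turn [-2.0000e-03 -8.0000e-04  1.1598e+00] F [ 4.1 -3.8 -6.5] M [-0.89 -1.05 -0.01] gap 0.0136 p [0.614  0.1144 0.0961] yaw -96.35 j [ 0.06  0.47 -0.05  1.04 -0.   -1.4 ]
```

Call:
apply_moves([
  {"xyz": [0,0,0],"turn": [0,0,-0.02],"grip": 0},
  {"xyz": [0,0,0],"turn": [0,0,-0.04],"grip": 0},
  {"xyz": [0,0,0],"turn": [0,0,-0.04],"grip": 0},
])

```text
clock: 9.38
tcp_pos: [0.614, 0.1144, 0.096]
orientation: [-0.0, -0.682, 0.732, -0.001]
wrist_force: [4.7, -4.0, -6.4]
finger_gap: 0.0133
grip_force: 44.7
```

Call:
apply_moves([
  {"xyz": [0,0,0],"turn": [0,0,-0.02],"grip": 0},
  {"xyz": [0,0,0],"turn": [0,0,-0.04],"grip": 0},
  {"xyz": [0,0,0],"turn": [0,0,-0.04],"grip": 0},
])

```text
clock: 9.63
tcp_pos: [0.614, 0.1144, 0.0959]
orientation: [-0.0, -0.696, 0.718, -0.001]
wrist_force: [4.8, -4.3, -6.2]
finger_gap: 0.0138
grip_force: 44.6
```

```bash
python3 -c "
from h import *
plan((.613,.1155,.098),197.2)"
```

```text
t 9.6333 xyz [-1.   1.  -2.1] turn [-2.0000e-03 -9.0000e-04  1.2399e+00] F [ 4.8 -4.3 -6.2] M [-0.86 -1.11 -0.06] gap 0.0138 p [0.614  0.1144 0.0959] yaw -91.76 j [ 0.06  0.47 -0.05  1.04 -0.   -1.48]
```

Call:
apply_moves([
  {"xyz": [0,0,0],"turn": [0,0,-0.02],"grip": 0},
  {"xyz": [0,0,0],"turn": [0,0,-0.04],"grip": 0},
  {"xyz": [0,0,0],"turn": [0,0,-0.04],"grip": 0},
])

```text
clock: 9.88
tcp_pos: [0.6139, 0.1145, 0.0955]
orientation: [0.0, 0.71, -0.704, 0.001]
wrist_force: [6.4, -5.2, -9.9]
finger_gap: 0.0138
grip_force: 44.2
```

```bash
python3 -c "
from h import *
plan((.613,.1155,.098),197.2)
c=imaging.read_camera('scene');a=c['color'][203:248,318:378]
cv2.imwrite('pics/s2.png',cv2.resize(cv2.convertScaleAbs(a,alpha=1.3),None,fx=12,fy=12,interpolation=cv2.INTER_CUBIC))
"
```

```text
t 9.8833 xyz [-1.   0.9 -2.5] turn [-1.6000e-03 -1.1000e-03  1.2799e+00] F [ 6.4 -5.2 -9.9] M [-0.81 -1.26  0.01] gap 0.0138 p [0.6139 0.1145 0.0955] yaw -89.47 j [ 0.06  0.48 -0.05  1.04 -0.   -1.52]
```

View pics/s2.png

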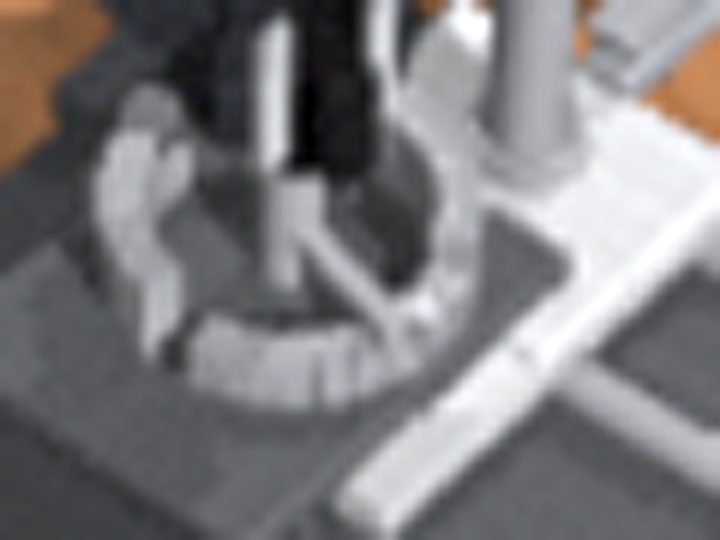

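At a twist of 1.28 the pin left the land: z dropped and the arm again carries the full spring load. The picture shows the pin at about (400,340). I'll twist slightly further and lower it into the notch.

Call:
apply_moves([
  {"xyz": [0,0,0],"turn": [0,0,-0.025],"grip": 0},
  {"xyz": [0,0,0.5],"turn": [0,0,-0.025],"grip": 0},
  {"xyz": [0,0,1],"turn": [0,0,-0.025],"grip": 0},
  {"xyz": [0,0,1.5],"turn": [0,0,-0.025],"grip": 0},
  {"xyz": [0,0,1.5],"turn": [0,0,-0.025],"grip": 0},
  {"xyz": [0,0,1.5],"turn": [0,0,-0.025],"grip": 0},
])

```text
clock: 10.43
tcp_pos: [0.614, 0.1145, 0.0939]
orientation: [0.0, 0.719, -0.695, 0.001]
wrist_force: [7.0, -3.7, -9.2]
finger_gap: 0.0136
grip_force: 44.2
```

Call:
apply_moves([
  {"xyz": [0,0,0.5],"turn": [0,0,0],"grip": 0},
  {"xyz": [0,0,1],"turn": [0,0,0],"grip": 0},
  {"xyz": [0,0,1.5],"turn": [0,0,0],"grip": 0},
  {"xyz": [0,0,1.5],"turn": [0,0,0],"grip": 0},
  {"xyz": [0,0,1.5],"turn": [0,0,0],"grip": 0},
])

```text
clock: 10.85
tcp_pos: [0.6141, 0.1144, 0.0931]
orientation: [0.0, 0.719, -0.695, 0.001]
wrist_force: [6.4, -3.9, -5.2]
finger_gap: 0.0139
grip_force: 44.8
```

```bash
python3 -c "
from h import *
plan((.613,.1155,.098),197.2)"
```

```text
t 10.85 xyz [-1.1  1.  -4.9] turn [-2.2000e-03 -8.0000e-04  1.3041e+00] F [ 6.4 -3.9 -5.2] M [-0.84 -1.01  0.04] gap 0.0139 p [0.6141 0.1144 0.0931] yaw -88.08 j [ 0.06  0.48 -0.06  1.04 -0.   -1.55]
```

Call:
apply_moves([
  {"xyz": [0.4,-0.6,0.4],"turn": [0,0,0],"grip": 0},
  {"xyz": [0.7,-1.2,0.8],"turn": [0,0,0],"grip": 0},
  {"xyz": [0.7,-1.2,0.8],"turn": [0,0,0],"grip": 0},
  {"xyz": [0.7,-1.2,0.8],"turn": [0,0,0],"grip": 0},
])

```text
clock: 11.18
tcp_pos: [0.6144, 0.1144, 0.0929]
orientation: [0.0, 0.719, -0.695, 0.0]
wrist_force: [1.5, -3.2, -0.7]
finger_gap: 0.0136
grip_force: 45.6
```

```bash
python3 -c "
from h import *
plan((.613,.1155,.098),197.2)"
```

```text
t 11.1833 xyz [-1.1  1.3 -5.1] turn [-5.0000e-04 -6.0000e-04  1.3047e+00] F [ 1.5 -3.2 -0.7] M [-0.84 -0.31 -0.01] gap 0.0136 p [0.6144 0.1144 0.0929] yaw -88.05 j [ 0.06  0.48 -0.05  1.04 -0.   -1.55]
```

The load is now on the notch floor, so I'll open gradually and back off upward.

Call:
apply_moves([
  {"xyz": [0,0,0],"turn": [0,0,0],"grip": 0.18},
  {"xyz": [0,0,0],"turn": [0,0,0],"grip": 0.22},
  {"xyz": [0,0,0],"turn": [0,0,0],"grip": 0.3},
  {"xyz": [0,0,0],"turn": [0,0,0],"grip": 0.4},
  {"xyz": [0,0,0],"turn": [0,0,0],"grip": 0.45},
  {"xyz": [0,0,-8],"turn": [0,0,0],"grip": 0.45},
  {"xyz": [0,0,-24],"turn": [0,0,0],"grip": 0.45},
  {"xyz": [0,0,-45],"turn": [0,0,0],"grip": 0.45},
  {"xyz": [0,0,-65],"turn": [0,0,0],"grip": 0.45},
  {"xyz": [0,0,-75],"turn": [0,0,0],"grip": 0.45},
  {"xyz": [0,0,-75],"turn": [0,0,0],"grip": 0.45},
])

```text
clock: 12.1
tcp_pos: [0.6161, 0.1152, 0.1712]
orientation: [-0.002, 0.719, -0.695, 0.002]
wrist_force: [0.7, -0.6, 0.4]
finger_gap: 0.0385
grip_force: 0.0
```

Run:
```python
from h import *
plan((.5465,.095,.165),197.2)
c=imaging.read_camera("wrist")
P=np.array([world(c,u,v) for v in range(0,400,2) for u in range(0,640,2) if c["z_map"][v,u]>0])
G=P[(P[:,2]>.108)&(P[:,2]<.13)&(np.hypot(P[:,0]-.6125,P[:,1]-.1145)<.03)]
print(len(G),len(G) and (cv2.minAreaRect((G[:,:2]*1000).astype(np.float32)),G.mean(0)))
G=P[(P[:,2]>.088)&(P[:,2]<.102)&(np.hypot(P[:,0]-.5465,P[:,1]-.095)<.02)]
print(len(G),len(G) and G.mean(0))
cv2.imwrite("pics/w3.png",c["color"])
```

```text
t 12.1 xyz [17.7 70.3  5.8] turn [-0.0045  0.004   1.3052] F [ 0.7 -0.6  0.4] M [ 0.   -0.03 -0.03] gap 0.0385 p [0.6161 0.1152 0.1712] yaw -88.02 j [ 0.06  0.43  0.07  1.2   0.   -1.55]
221 (((614.3436279296875, 115.75798034667969), (10.125321388244629, 38.145957946777344), 2.0234367847442627), array([0.61444557, 0.11403368, 0.12118751]))
94 [0.54860059 0.09550826 0.09552874]
```

View pics/w3.png

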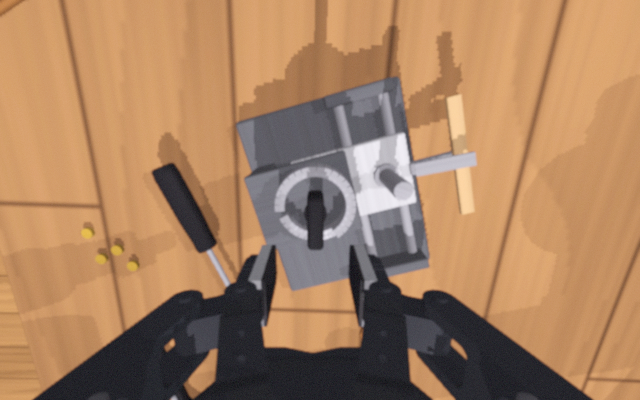

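The plunger stays up by itself: its grip top is about 6.5 mm higher, at a twist of about 75°. Next is the post.

Call:
apply_moves([
  {"xyz": [2,8,1],"turn": [0,0,0.11],"grip": 0.6},
  {"xyz": [4,18,2],"turn": [0,0,0.22],"grip": 0.6},
  {"xyz": [7,28,3],"turn": [0,0,0.33],"grip": 0.6},
  {"xyz": [10,38,4],"turn": [0,0,0.44],"grip": 0.6},
  {"xyz": [12,50,5],"turn": [0,0,0.55],"grip": 0.6},
  {"xyz": [15,60,5],"turn": [0,0,0.66],"grip": 0.6},
  {"xyz": [17.7,69.8,5.8],"turn": [0,0,0.77],"grip": 0.6},
  {"xyz": [17.7,69.8,5.8],"turn": [0,0,0.88],"grip": 0.6},
  {"xyz": [17.7,69.8,5.8],"turn": [0,0,0.99],"grip": 0.6},
  {"xyz": [17.7,69.8,5.8],"turn": [0,0,1.1],"grip": 0.6},
  {"xyz": [17.7,69.8,5.8],"turn": [0,0,1.21],"grip": 0.6},
  {"xyz": [17.7,69.8,5.8],"turn": [0,0,1.305],"grip": 0.6},
])

```text
clock: 13.15
tcp_pos: [0.5441, 0.0948, 0.1603]
orientation: [-0.001, -0.147, 0.989, 0.0]
wrist_force: [-0.3, 0.1, 0.2]
finger_gap: 0.0511
grip_force: 0.0
```

Call:
apply_moves([
  {"xyz": [0,0,0],"turn": [0,0,0],"grip": 0.6},
  {"xyz": [0,0,0],"turn": [0,0,0],"grip": 0.6},
])

```text
clock: 13.32
tcp_pos: [0.5444, 0.0948, 0.1607]
orientation: [-0.001, -0.151, 0.989, 0.0]
wrist_force: [-0.7, 0.5, -0.0]
finger_gap: 0.051
grip_force: 0.0
```

Run:
```python
from h import *
plan((.547,.0948,.067),197.2)
c=imaging.read_camera("wrist")
P=np.array([world(c,u,v) for v in range(0,400,2) for u in range(0,640,2) if c["z_map"][v,u]>0])
G=P[(P[:,2]>.088)&(P[:,2]<.102)&(np.hypot(P[:,0]-.5465,P[:,1]-.095)<.02)]
print(len(G),len(G) and G.mean(0))
G=P[(P[:,2]>.108)&(P[:,2]<.13)&(np.hypot(P[:,0]-.6125,P[:,1]-.1145)<.03)]
print(len(G),len(G) and (cv2.minAreaRect((G[:,:2]*1000).astype(np.float32)),G.mean(0)))
```

```text
t 13.3167 xyz [-2.7 -0.8 93.7] turn [ 0.0007 -0.002   0.0027] F [-0.7  0.5 -0. ] M [-0.03 -0.01 -0.05] gap 0.051 p [0.5444 0.0948 0.1607] yaw -162.65 j [ 0.03  0.3  -0.14  1.13  0.   -0.28]
92 [0.54644248 0.09601742 0.09549854]
302 (((613.6873779296875, 116.80197143554688), (12.281338691711426, 39.751094818115234), 2.006706953048706), array([0.61126986, 0.11583502, 0.11840569]))
```

Call:
apply_moves([
  {"xyz": [-2,-0.7,15],"turn": [0,0,0],"grip": 0.6},
  {"xyz": [-2,-0.7,40],"turn": [0,0,0],"grip": 0.6},
  {"xyz": [-2,-0.7,65],"turn": [0,0,0],"grip": 0.6},
  {"xyz": [-2,-0.7,84],"turn": [0,0,0],"grip": 0.6},
  {"xyz": [-2,-0.7,93],"turn": [0,0,0],"grip": 0.55},
  {"xyz": [-2,-0.7,93],"turn": [0,0,0],"grip": 0.45},
  {"xyz": [-2,-0.7,93],"turn": [0,0,0],"grip": 0.35},
  {"xyz": [-2,-0.7,93],"turn": [0,0,0],"grip": 0.25},
  {"xyz": [-2,-0.7,93],"turn": [0,0,0],"grip": 0.2},
  {"xyz": [-2,-0.7,93],"turn": [0,0,0],"grip": 0.15},
  {"xyz": [-2,-0.7,93],"turn": [0,0,0],"grip": 0.1},
  {"xyz": [-2,-0.7,93],"turn": [0,0,0],"grip": 0.1},
])

```text
clock: 14.37
tcp_pos: [0.5483, 0.0954, 0.0705]
orientation: [0.001, -0.15, 0.989, 0.0]
wrist_force: [-2.0, 2.9, 6.6]
finger_gap: 0.0142
grip_force: 44.0
```

```bash
python3 -c "
from h import *
plan((.547,.0948,.067),197.2)"
```

```text
t 14.3667 xyz [ 1.4 -0.2  3.5] turn [0.0005 0.003  0.0006] F [-2.   2.9  6.6] M [ 0.66  0.28 -0.05] gap 0.0142 p [0.5483 0.0954 0.0705] yaw -162.76 j [ 0.03  0.38 -0.28  0.92  0.   -0.27]
```

Call:
apply_moves([
  {"xyz": [0,1,0],"turn": [0,0,0],"grip": 0.1},
  {"xyz": [0,3,0],"turn": [0,0,0],"grip": 0.1},
  {"xyz": [0,6,0],"turn": [0,0,0],"grip": 0.1},
  {"xyz": [0,10,0],"turn": [0,0,0],"grip": 0.1},
  {"xyz": [0,10,0],"turn": [0,0,0],"grip": 0.1},
])

```text
clock: 14.78
tcp_pos: [0.5457, 0.104, 0.0705]
orientation: [0.002, -0.15, 0.989, -0.001]
wrist_force: [0.5, -0.6, 6.2]
finger_gap: 0.0142
grip_force: 44.1
```

Run:
```python
from h import *
plan((.547,.0948,.067),197.2)
c=imaging.read_camera("scene");cv2.imwrite('pics/s3.png',cv2.resize(c['color'][150:270,300:440],None,fx=5,fy=5,interpolation=cv2.INTER_CUBIC))
```

```text
t 14.7833 xyz [ 1.5 -9.2  3.5] turn [-0.002   0.0029  0.    ] F [ 0.5 -0.6  6.2] M [-0.03  0.12  0.01] gap 0.0142 p [0.5457 0.104  0.0705] yaw -162.8 j [ 0.04  0.37 -0.28  0.91 -0.   -0.26]
```

View pics/s3.png

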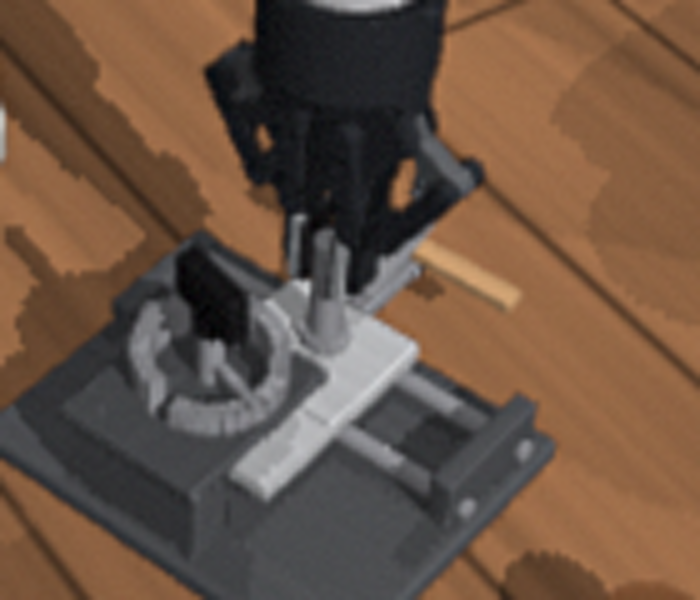

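The scene view shows the post held at about (325,280) and the carriage moving. The plunger is still up, with its pin in the notch at about (245,395). I'll continue.

Call:
apply_moves([
  {"xyz": [0,4,-0.5],"turn": [0,0,0],"grip": 0.1},
  {"xyz": [0,9,-0.8],"turn": [0,0,0],"grip": 0.1},
  {"xyz": [0,14,-0.8],"turn": [0,0,0],"grip": 0.1},
  {"xyz": [0,19,-0.8],"turn": [0,0,0],"grip": 0.1},
  {"xyz": [0,24,-0.8],"turn": [0,0,0],"grip": 0.1},
  {"xyz": [0,29,-0.8],"turn": [0,0,0],"grip": 0.1},
  {"xyz": [0,34,-0.8],"turn": [0,0,0],"grip": 0.1},
  {"xyz": [0,39,-0.8],"turn": [0,0,0],"grip": 0.1},
  {"xyz": [0,43,-0.8],"turn": [0,0,0],"grip": 0.1},
  {"xyz": [0,45,-0.8],"turn": [0,0,0],"grip": 0.1},
  {"xyz": [0,46,-0.8],"turn": [0,0,0],"grip": 0.1},
  {"xyz": [0,46,-0.8],"turn": [0,0,0],"grip": 0.1},
])

```text
clock: 15.83
tcp_pos: [0.5317, 0.1493, 0.0705]
orientation: [0.001, -0.15, 0.989, 0.0]
wrist_force: [3.2, 1.2, 5.0]
finger_gap: 0.0144
grip_force: 44.4
```

Call:
apply_moves([
  {"xyz": [0,1,0],"turn": [0,0,0],"grip": 0.1},
  {"xyz": [0,2,0],"turn": [0,0,0],"grip": 0.1},
  {"xyz": [0,3,0],"turn": [0,0,0],"grip": 0.1},
  {"xyz": [0,4,0],"turn": [0,0,0],"grip": 0.1},
  {"xyz": [0,4,0],"turn": [0,0,0],"grip": 0.1},
])

```text
clock: 16.25
tcp_pos: [0.5306, 0.1528, 0.0705]
orientation: [0.001, -0.15, 0.989, 0.0]
wrist_force: [3.3, -1.6, 5.2]
finger_gap: 0.0143
grip_force: 44.4
```

Run:
```python
from h import *
plan((.5483-.06*np.sin(np.radians(17.2)),.0954+.06*np.cos(np.radians(17.2)),.07),197.2)
```

```text
t 16.25 xyz [ 0.1 -0.1  0.5] turn [-0.0001  0.0026  0.0005] F [ 3.3 -1.6  5.2] M [-0.18 -0.75  0.02] gap 0.0143 p [0.5306 0.1528 0.0705] yaw -162.77 j [ 0.13  0.37 -0.29  0.91  0.   -0.17]
```

Call:
apply_moves([
  {"xyz": [0,0.5,0],"turn": [0,0,0],"grip": 0.1},
  {"xyz": [0,1,0],"turn": [0,0,0],"grip": 0.1},
  {"xyz": [0,1.5,0],"turn": [0,0,0],"grip": 0.1},
  {"xyz": [0,1.5,0],"turn": [0,0,0],"grip": 0.1},
])

```text
clock: 16.58
tcp_pos: [0.5306, 0.1528, 0.0705]
orientation: [0.001, -0.149, 0.989, -0.001]
wrist_force: [5.0, -4.6, 6.0]
finger_gap: 0.0146
grip_force: 44.4
```

Call:
apply_moves([
  {"xyz": [0,0.5,0],"turn": [0,0,0],"grip": 0.1},
  {"xyz": [0,1,0],"turn": [0,0,0],"grip": 0.1},
  {"xyz": [0,1,0],"turn": [0,0,0],"grip": 0.1},
  {"xyz": [0,1,0],"turn": [0,0,0],"grip": 0.1},
])

```text
clock: 16.92
tcp_pos: [0.5306, 0.1529, 0.0705]
orientation: [0.001, -0.149, 0.989, -0.002]
wrist_force: [5.6, -8.0, 4.3]
finger_gap: 0.0144
grip_force: 44.5
```

The carriage is against the end stop: no more travel while the force grows. I'll release and retreat.

Call:
apply_moves([
  {"xyz": [0,0,0],"turn": [0,0,0],"grip": 0.2},
  {"xyz": [0,0,0],"turn": [0,0,0],"grip": 0.3},
  {"xyz": [0,0,0],"turn": [0,0,0],"grip": 0.4},
  {"xyz": [0,0,0],"turn": [0,0,0],"grip": 0.5},
  {"xyz": [0,0,0],"turn": [0,0,0],"grip": 0.6},
  {"xyz": [0,0,-8],"turn": [0,0,0],"grip": 0.6},
  {"xyz": [0,0,-25],"turn": [0,0,0],"grip": 0.6},
  {"xyz": [0,0,-50],"turn": [0,0,0],"grip": 0.6},
  {"xyz": [0,0,-80],"turn": [0,0,0],"grip": 0.6},
  {"xyz": [0,0,-105],"turn": [0,0,0],"grip": 0.6},
  {"xyz": [0,0,-120],"turn": [0,0,0],"grip": 0.6},
  {"xyz": [0,0,-120],"turn": [0,0,0],"grip": 0.6},
])

```text
clock: 17.92
tcp_pos: [0.5309, 0.1549, 0.1942]
orientation: [0.003, -0.15, 0.989, 0.0]
wrist_force: [1.5, 0.3, -0.0]
finger_gap: 0.0512
grip_force: 0.0
```

Run:
```python
from h import *
plan((.53,.153,.07),197.2)
for n in("wrist","scene","top"):
    c=imaging.read_camera(n)
    P=np.array([world(c,u,v) for v in range(0,400) for u in range(0,640) if c["z_map"][v,u]>0])
    for lo,hi,x,y in((.112,.13,.6135,.115),(.088,.102,.5293,.1523)):
        G=P[(P[:,2]>lo)&(P[:,2]<hi)&(np.hypot(P[:,0]-x,P[:,1]-y)<.026)]
        print(n,len(G),len(G) and (cv2.minAreaRect((G[:,:2]*1000).astype(np.float32)),np.median(G,0)))
    if n=="scene":cv2.imwrite('pics/s4.png',cv2.resize(c['color'][150:270,300:440],None,fx=5,fy=5,interpolation=cv2.INTER_CUBIC))
```

```text
t 17.9167 xyz [  2.2  -1.5 124.2] turn [-0.0008  0.0069  0.0003] F [ 1.5  0.3 -0. ] M [ 0.01 -0.05  0.02] gap 0.0512 p [0.5309 0.1549 0.1942] yaw -162.78 j [ 0.14  0.28 -0.09  1.19  0.   -0.16]
wrist 57 (((611.4666748046875, 117.1003646850586), (40.13056945800781, 8.906655311584473), 85.50541687011719), array([0.61054325, 0.09965538, 0.11967938]))
wrist 275 (((529.642822265625, 153.57334899902344), (15.00162124633789, 14.993293762207031), 86.5825424194336), array([0.5287482 , 0.15347625, 0.09618488]))
scene 107 (((614.4588012695312, 116.72283172607422), (11.692316055297852, 38.91289138793945), 3.3827428817749023), array([0.61529503, 0.11876985, 0.11930522]))
scene 44 (((529.4393920898438, 152.87342834472656), (15.483616828918457, 12.393088340759277), 56.26697540283203), array([0.53017208, 0.15507579, 0.09406437]))
top 127 (((613.1353149414062, 115.17903137207031), (11.177274703979492, 36.88627243041992), 0.7491518259048462), array([0.61234079, 0.11606681, 0.11865767]))
top 0 0
```

```bash
python3 -c "
from workcell import ticket
print(ticket.hand_in())"
```

```text
the job is handed in; nothing more can be done
None
```

The job is handed in at about 18 s on the clock: the plunger rests up in its notch (twist about 1.3 rad, lift about 7 mm), and the carriage stands against the end stop with the gripper clear of everything.

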